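Lever open the breaker box and reset the breaker

TASK

The middle breaker in the small power box on the desk has tripped. Take the pry tool, slip its blade into the slot under the front lip of the box's cover and lever the cover off its catch, then swing the cover right back until it rests open by itself and push the middle breaker's toggle fully over to on (away from the slot, like its two neighbours). Leave the pry tool lying flat on the desk, and do not shove the scissors, the stamp or the ticket bundle about.

Things in the scene. Friction and masses are not known exactly. Their poses are not given: they have to be found in the camera images.
- power_box: Grey power box fixed to the desk, 120 mm deep (its x) by 180 wide (its y), 97 high with its white cover shut; small screw ears at the sides. Origin: centre of its underside. x points level from the slotted front to the hinged back, away from the robot, turned -0.45 to 0.05 rad; z up. Rim and front ledge 84 mm high; inside, a deck 68 mm high with three breakers 58 mm apart across y at x = +12 mm.
- slot_mouth (a point): Middle of the mouth of the pry slot in the box's front face, 88 mm above the desk, axes as the box. Shut, it is 70 mm wide and 8 high: floor the fixed ledge (84 mm high, edge bevelled 2 mm), roof the underside of the cover's lip (92 mm high); a rib of the cover ends it 32 mm in. With the blade 20 to 27 mm in, press the handle down over the ledge's edge (a plain lift strains the grip).
- cover_lip (a point): Middle of the lower front edge of the cover's lip (roof of the slot); moves with the cover. 118 mm from the hinge line.
- cover_hinge (a point): Middle of the cover's hinge line, which runs along the box's y, 58 mm behind the box's origin and 92 mm above the desk.
- box_cover (a joint): Cover angle, rad: 0 shut, grows as its front rises, 2.05 fully open against its stop, leaning back. White plate 120 x 180 x 5 mm with a 8 mm skirt, 0.12 kg. A sprung catch holds it shut: about 4 N upward at the lip, lets go once the lip has risen about 6 mm (0.05 rad). Let go below 1.45 rad it falls back and rests ajar (0.11) on the catch; beyond 1.7 it falls open and stays.
- breaker_toggle (a joint): Angle of the middle breaker's black toggle, rad: 0 is off (leaning toward the slotted front; it starts at 0 to 0.15), 0.9 is on (leaning to the hinged back, as its two neighbours, which do not move). Stays where it is put; about 1.5 N at its top moves it.
- toggle_top (a point): Middle of the top end of the middle toggle, about 86 mm above the desk: a bar 28 mm wide along the box's y, 8 mm thick, 18 mm out from its pivot (70 mm above the desk, at x = +12 mm of the box). From off to on the top moves 16 mm along the box's +x. The space in front of it is clear as far as the ledge, whose inner edge is at x = -36 mm of the box.
- pry_grip (a point): Place to hold the pry tool, centre of its handle's section, 80 mm behind the blade's tip and 11 mm above the desk as it lies. x axis along the tool toward the blade's tip, z up. The black handle is 22 mm wide and 22 mm high and runs from 25 mm ahead of this point to 69 mm behind it; tool 149 mm long, 0.12 kg.
- pry_tip (a point): End of the pry tool's steel blade: 18 mm wide, 2.6 mm thick (1.5 mm at the last 6 mm), 55 mm clear of the handle, level with the handle's middle. Axes as the tool.
- scissors_mid (a point): Bystander: scissors with blue handles lying flat, 199 mm long.
- date_stamp_mid (a point): Bystander: upright hand stamp with a red grip, 30 x 46 x 74 mm; point at half height.
- ticket_bundle_mid (a point): Bystander: banded bundle of tickets, 93 x 91 x 48 mm; point at half height.

How it is judged:
By the outcome, as a careful person would: the job done as asked, in the order asked, and still so for the second after the job is handed in, with the robot touching nothing.
It also fails if it takes over 61 s, if anything falls off the work surface, if the arm or the gripper's body presses on something with over 40 N, if the wrist force passes 120 N, or if a joint passes its speed limit or range.

ROBOT

A 7-joint arm with a two-finger parallel gripper is mounted at the origin on a cart in front of the work surface, level with it; the furniture and walls round the work are solid. World frame = base frame: x ahead of the robot, y to its left, z up, the work surface at z = 0. Lengths are in mm, angles in rad, forces in N, time in s.
With the tool pointing down it reaches from about 400 to 875 mm from the base axis. Payload 4.4 kg.
Tool frame: the origin (TCP) lies midway between the tips of the shut fingers; the grasp point (between the pads) lies 19 mm behind it; z points along the fingers, y is the line along which they close (so a half turn about z gives the same grasp; the last joint's range is limited). The gripper opens to 85 mm and grips with 20 to 120 N. Pads are 22 mm wide; open, the fingers measure 114 mm over their backs; the gripper's body (76 mm by 85 mm) begins 54 mm behind the grasp point. The pads swing forward as they close: fully open they stand 13 mm farther back than shut.
Start: joints at [-1.378, 0.628, 0.038, 1.517, -0.027, 0.996, -0.02], TCP at [166.323, 628.374, 231.313] pointing down, gripper open.
Joint ranges: [-3.06, 3.06], [-0.37, 2.12], [-1.25, 1.32], [0.18, 2.47], [-1.1, 4.24], [0.23, 1.98], [-2.94, 2.94]. Speed limits (rad/s): [2.57, 2.57, 3.14, 3.14, 3.14, 3.14, 3.14].

INTERFACE

Orientations are given as [roll, pitch, yaw] about the fixed x, y, z axes, in that order (R = Rz(yaw) Ry(pitch) Rx(roll)).
In Python, from cell import telemetry, eyes, ctrl, finder gives the robot as it stands.
- The arm moves only by the tool move_arm, never from a script. Its argument "steps" is a list of rows, each a list of 7 numbers: the turn, a rotation vector about the world's x, y, z in degrees, then the shift along the world's x, y, z in m, then the finger opening in m, from 0 to 0.0854. A call has 1 to 5 rows; each row shifts and turns the commanded pose from where the row before left it; what a row does not reach is not made up. A row lasts 1/10 s, in which the tool goes at most 50 mm and 8.59 degrees, less where a joint would pass 70% of its speed; a pose out of reach is approached as far as the arm can. A call with a gripper value outside its range is refused whole. The fingers move at their own pace and stop on an object; the grip force is fixed at half the most. Time passes only in rows, so rows that do not move let the fingers close. It gives the time, the measured TCP pose, the force, the opening and the grip force at its end, in the units of the state.
- telemetry.read_state(): the state, without advancing time (a new reading comes with each control period).
- eyes.get_image(name): name is "scene" or "top"; returns (picture, depth): 400x640x3 uint8, blue, green, red; 400x640 float32, mm along the optical axis (not along the pixel's ray), 0 where there is no reading.
- eyes.calibration(name): a dict with "fx", "fy", "cx", "cy" (pixels), "position" and "attitude" of the camera in the world. Camera axes: x right, y down, z forward; pixel columns grow to the right and rows downward; lengths in mm; the calibration is good to about 2 mm. A picture is of the moment at which its call begins. calibration takes no time and is no camera call.
- ctrl.finish_job(): hands the job in; it is judged then, once.
Trained networks look in the newest picture that a camera, given by its name, has taken for a name from the list of things; names that differ only in an ending like _2 or _b are one class to them, and where a whole thing is asked for, a point or a joint stands for the part that bears it (a point fixed in the world has none). Each returns a list of dicts, best first, with "confidence" (0 to 1); they miss things now and then, are a little off and sometimes report something else, mostly with a low value. They report only what shows in the picture. A call takes as long as a camera call.
- finder.boxes_of(camera, name): "location" ([x, y, z] in mm, in the coordinates of the camera as it stood for that picture, good to about 4 mm: the middle of the surface that is visible of it).
- finder.cut_out(camera, name): "mask" (400x640 bool, what is visible of it).
- finder.pinpoint(camera, name): "location" ([x, y, z] in mm, in the coordinates of the camera as it stood for that picture, good to about 4 mm: a listed point, or the origin of a listed thing).
The state is a dict: "clock": time; "qpos": joint angles; "qd": joint speeds; "tau": joint torques, N m; "eef_pos": TCP position; "tool_rot": TCP orientation; "force": force on the tool from outside, world axes, zero at the start; "torque": the same for the moment, N m; "width": finger opening in mm; "gripper_force": force on a finger pad.
Only numpy, scipy, OpenCV 4.12 (cv2) and the standard library are available. Lean on these libraries where they do the work, as an engineer would, in place of code of your own. Each camera call takes 0.05 s, during which the arm holds its last target. There are 200 camera calls.

## Working session

There is one attempt and no reset: what is moved stays moved. The work goes in short steps, Python scripts to look and compute and a tool call to move; the robot and the scene stay as the last step left them, time stands still between calls to the robot, and variables do not carry over. Pictures are saved under pics/ and viewed, at most 10 in all, crops included, and the job is handed in when it is done.

Besides the shell and the picture viewer there is one more tool, called after ">>>" as a command line: name --pt "numbers of a row" for each row, then --argument value for the rest. move_arm: Moves the arm, as the interface text tells. Its arguments: {"type":"object","properties":{"steps":{"type":"array"}},"required":["steps"]}

```bash
mkdir -p pics; ls; cat > h.py <<'E'
import numpy as np,cv2
from scipy.spatial.transform import Rotation as R
from cell import telemetry, eyes, ctrl, finder
def cal(n):
    c=eyes.calibration(n); a=np.array(c["attitude"],float)
    M=a if a.shape==(3,3) else R.from_euler('xyz',a).as_matrix()
    return c,M,np.array(c["position"],float)
def w(n,p):
    c,M,t=cal(n); return M@np.array(p)+t
def proj(n,P):
    c,M,t=cal(n); q=M.T@(np.array(P)-t); return c["fx"]*q[0]/q[2]+c["cx"],c["fy"]*q[1]/q[2]+c["cy"]
def cloud(n,d):
    c,M,t=cal(n); v,u=np.mgrid[:400,:640]
    return np.stack([(u-c["cx"])/c["fx"]*d,(v-c["cy"])/c["fy"]*d,d],-1)@M.T+t
def pp(n,name):
    return [(np.round(w(n,r["location"]),1).tolist(),round(r["confidence"],2)) for r in finder.pinpoint(n,name)[:2]]
E
python3 - <<'E'
from h import *
s=telemetry.read_state(); print(s)
for n in("scene","top"):
    print(eyes.calibration(n))
    im,d=eyes.get_image(n); cv2.imwrite(f"pics/{n}0.png",im); np.save(f"{n}0.npy",d)
    for k in("power_box","slot_mouth","cover_lip","cover_hinge","pry_grip","pry_tip","scissors_mid","date_stamp_mid","ticket_bundle_mid"): print(n,k,pp(n,k))
E
```

```text
pics
{'clock': 0.0, 'qpos': array([-1.37784349,  0.62928615,  0.0384179 ,  1.51840678, -0.02700912,
        0.99631443, -0.02000406]), 'qd': array([-1.39970860e-05, -6.25867896e-04,  8.31145031e-04, -1.03297296e-03,
       -6.97482269e-04, -4.13825708e-04,  1.02708223e-03]), 'tau': array([ 1.25624388e-04, -5.63406515e+01,  1.22675512e+00, -1.93448603e+01,
        1.11978891e-02,  1.04653125e-02, -1.80522221e-05]), 'eef_pos': array([166.10987708, 627.7477613 , 230.41512457]), 'tool_rot': array([-3.13969494e+00,  1.10889093e-06,  2.88284937e+00]), 'force': array([-0.23654505, -0.38157893,  0.43212812]), 'torque': array([ 0.00051158,  0.01412696, -0.06205371]), 'gripper_force': 0.0, 'width': 85.72468607573006}
{'fx': 419.48939367615503, 'fy': 419.48939367615503, 'cx': 315.8518794058305, 'cy': 195.99072698813458, 'position': array([-201.46852506, -305.60571586,  994.52938162]), 'attitude': array([-2.3962652 ,  0.00874054, -1.13807338])}
scene power_box [([603.9, -200.4, -2.5], 0.89)]
scene slot_mouth [([450.1, 273.5, 7.7], 0.74), ([549.6, -186.1, 87.1], 0.59)]
scene cover_lip [([550.5, -
[... 301 characters left out ...]
.5], 0.91)]
{'fx': 467.2369795504016, 'fy': 467.2369795504016, 'cx': 320.28355686777275, 'cy': 205.70052681488778, 'position': array([ 450.24364731,   69.42197671, 1395.30341237]), 'attitude': array([-3.05208275e+00,  2.59106428e-04, -1.57185390e+00])}
top power_box [([603.8, -198.6, 1.9], 0.65)]
top slot_mouth [([547.6, -182.0, 88.2], 0.59)]
top cover_lip [([547.5, -181.5, 90.7], 0.65), ([602.7, -198.1, -1.2], 0.33)]
top cover_hinge [([659.7, -216.7, 90.6], 0.9)]
top pry_grip [([451.9, 278.3, 13.3], 0.86)]
top pry_tip [([526.5, 260.4, 9.9], 0.7)]
top scissors_mid [([460.1, 14.1, 6.4], 0.91)]
top date_stamp_mid [([621.7, 35.0, 40.3], 0.74)]
top ticket_bundle_mid [([616.2, 419.0, 24.9], 0.8)]
```

```bash
python3 - <<'E'
from h import *
for n in("scene","top"):
    P=cloud(n,np.load(f"{n}0.npy"))
    def rect(lo,hi,z0,z1):
        m=(P>np.array([*lo,z0])).all(-1)&(P<np.array([*hi,z1])).all(-1)
        q=P[m]; r=cv2.minAreaRect(q[:,:2].astype(np.float32)); print(n,len(q),np.round(np.median(q,0),1),np.round(r[0],1),np.round(r[1],1),round(r[2],2)); return q
    rect((480,-340),(720,-60),91,103)
    rect((350,200),(560,350),17,30)
    q=rect((350,200),(560,350),6,30)
a=cv2.imread("pics/scene0.png"); b=cv2.imread("pics/top0.png")
cv2.imwrite("pics/both.png",cv2.resize(np.vstack([a,b]),(480,600)))
E
```

```text
scene 2110 [ 597.1 -204.9   98.3] [ 603.1 -200. ] [181.5 124.3] 72.4
scene 177 [426.4 282.6  21.8] [429.6 282.5] [24.  92.9] 72.48
scene 346 [437.9 276.8  17.3] [453.9 284.3] [198.  143.3] 8.08
top 2648 [ 604.9 -199.8   97.8] [ 606.3 -200.4] [180.5 122.7] 72.66
top 232 [433.4 283.6  21.6] [450.9 279. ] [ 22.2 132.1] 73.77
top 505 [452.3 278.1  15.8] [456.  274.7] [207.2 147.5] 0.47
```

View pics/both.png

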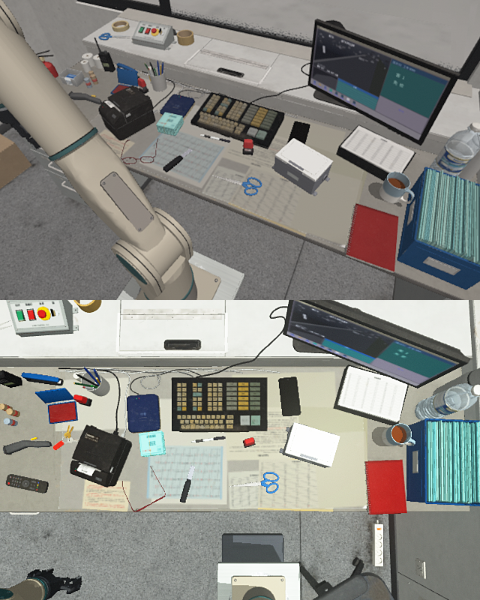

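```bash
python3 - <<'E'
from h import *
for n in("top","scene"):
    im,d=eyes.get_image(n); P=cloud(n,d)
    for r in finder.cut_out(n,"pry_grip")[:1]:
        m=r["mask"]&(P[...,2]>-5)
        q=P[m]; x,y=q[:,:2].astype(np.float32).T
        for lab,s in(("all",x>0),("handle",q[:,2]>15)):
            f=cv2.fitLine(np.stack([x[s],y[s]],1),cv2.DIST_HUBER,0,.01,.01).ravel()
            dr=f[:2]*np.sign(f[0]); t=(np.stack([x[s],y[s]],1)-f[2:])@dr
            print(n,lab,s.sum(),r["confidence"],np.degrees(np.arctan2(dr[1],dr[0])),f[2:], f[2:]+dr*t.min(),f[2:]+dr*t.max())
E
```

```text
top all 366 0.64 -15.197387 [457.12854 276.2032 ] [388.02106 294.9759 ] [529.5782 256.5226]
top handle 252 0.64 -15.458316 [439.49033 281.76495] [388.2798 295.9268] [529.6756 256.825 ]
scene all 338 0.83 -13.121772 [442.44324 276.3601 ] [382.14734 290.41556] [527.35767 256.5659 ]
scene handle 189 0.83 -14.310571 [429.81888 282.33508] [-22.082397 397.61206 ] [511.2713  261.55713]
```

>>> move_arm --pt "0 0 -0.5 0.0286 -0.035 -0.01 0.085" --pt "0 0 0 0.0286 -0.035 -0.01 0.085" --pt "0 0 0 0.0286 -0.035 -0.01 0.085" --pt "0 0 0 0.0286 -0.035 -0.01 0.085" --pt "0 0 0 0.0286 -0.035 -0.01 0.085"

```text
clock: 1.7
eef_pos: [310.4, 452.1, 181.2]
tool_rot: [3.141, 0.0, 2.874]
force: [0.6, -0.3, -0.4]
width: 84.9
gripper_force: 0.0
```

>>> move_arm --pt "0 0 0 0.0286 -0.035 -0.015 0.06" --pt "0 0 0 0.0286 -0.035 -0.015 0.06" --pt "0 0 0 0.0286 -0.035 -0.015 0.06" --pt "0 0 0 0.0286 -0.035 -0.015 0.06" --pt "0 0 0 0.0286 -0.035 -0.015 0.06"

```text
clock: 2.2
eef_pos: [453.6, 277.2, 106.0]
tool_rot: [3.141, 0.001, 2.874]
force: [1.0, 0.9, -0.3]
width: 60.0
gripper_force: 0.0
```

>>> move_arm --pt "0 0 0 0 0 0 0.06" --pt "0 0 0 0 0 0 0.06"

```text
clock: 2.4
eef_pos: [453.1, 277.1, 106.0]
tool_rot: [-3.141, -0.0, 2.87]
force: [-0.8, 1.7, 0.2]
width: 60.2
gripper_force: 0.0
```

>>> move_arm --pt "0 0 0 -0.001 0.0005 -0.03 0.06" --pt "0 0 0 0 0 -0.03 0.06" --pt "0 0 0 0 0 -0.024 0.06" --pt "0 0 0 0 0 -0.014 0.05" --pt "0 0 0 0 0 -0.006 0.04"

```text
clock: 2.9
eef_pos: [450.2, 280.1, 1.5]
tool_rot: [-3.141, -0.001, 2.876]
force: [-0.1, 0.2, 0.6]
width: 40.4
gripper_force: 0.0
```

>>> move_arm --pt "0 0 0 0 0 0 0.03" --pt "0 0 0 0 0 0 0.01" --pt "0 0 0 0 0 0 0.01" --pt "0 0 0 0 0 0 0.01" --pt "0 0 0 0 0 0 0.01"

```text
clock: 3.4
eef_pos: [451.9, 279.3, 3.2]
tool_rot: [3.14, 0.001, 2.874]
force: [-0.4, 0.7, 6.1]
width: 20.7
gripper_force: 60.8
```

>>> move_arm --pt "0 0 0 0 0 0 0.01" --pt "0 0 0 0 0 0 0.01"

```text
clock: 3.6
eef_pos: [451.9, 279.3, 3.2]
tool_rot: [3.14, 0.001, 2.874]
force: [-0.6, -0.2, 5.3]
width: 20.6
gripper_force: 60.9
```

>>> move_arm --pt "0 0 0 0 0 0.02 0.01" --pt "0 0 0 0 0 0.04 0.01" --pt "0 0 0 0 0 0.04 0.01" --pt "0 0 -1 0 -0.02 0.015 0.01" --pt "0 0 -1.2 -0.001 -0.04 0 0.01"

```text
clock: 4.1
eef_pos: [452.4, 222.8, 120.1]
tool_rot: [3.134, 0.005, 2.84]
force: [1.4, -0.2, -1.7]
width: 20.6
gripper_force: 60.0
```

>>> move_arm --pt "0 0 0 -0.001 -0.045 0 0.01" --pt "0 0 0 -0.001 -0.045 0 0.01" --pt "0 0 0 -0.001 -0.045 0 0.01" --pt "0 0 0 -0.001 -0.045 0 0.01" --pt "0 0 0 -0.001 -0.045 0 0.01"

```text
clock: 4.6
eef_pos: [445.0, -7.9, 117.4]
tool_rot: [-3.142, 0.0, 2.836]
force: [1.1, -0.3, -2.6]
width: 20.3
gripper_force: 60.0
```

>>> move_arm --pt "0 0 0 -0.001 -0.045 0 0.01" --pt "0 0 0 -0.001 -0.045 0 0.01" --pt "0 0 0 -0.001 -0.035 0 0.01" --pt "0 0 0 -0.001 -0.018 0 0.01" --pt "0 0 0 0 0 0 0.01"

```text
clock: 5.1
eef_pos: [440.6, -152.8, 117.3]
tool_rot: [-3.14, 0.0, 2.829]
force: [0.1, 1.1, -1.8]
width: 20.6
gripper_force: 60.0
```

```bash
cat > tip.py <<'E'
from h import *
import sys
s=telemetry.read_state(); print(s["clock"],np.round(s["eef_pos"],1),np.round(s["tool_rot"],3),np.round(s["force"],1),s["width"])
for n in("top","scene"):
    im,d=eyes.get_image(n); cv2.imwrite(f"pics/{n}_{sys.argv[1]}.png",im); np.save(n+".npy",d)
    for k in sys.argv[2:]: print(n,k,pp(n,k))
E
python3 tip.py 1 pry_tip pry_grip slot_mouth cover_lip
```

```text
5.1 [ 440.6 -152.8  117.3] [-3.14   0.     2.829] [ 0.1  1.1 -1.8] 20.627788863950848
top pry_tip [([517.8, -177.1, 124.3], 0.51)]
top pry_grip [([438.7, -149.7, 129.4], 0.73), ([661.5, -218.2, 91.0], 0.29)]
top slot_mouth [([546.1, -181.0, 86.4], 0.84), ([597.5, -200.2, 2.6], 0.6)]
top cover_lip [([544.0, -182.9, 92.7], 0.66)]
scene pry_tip []
scene pry_grip [([441.4, -151.2, 121.8], 0.73), ([656.0, -216.1, 87.6], 0.39)]
scene slot_mouth [([546.0, -184.6, 87.4], 0.96)]
scene cover_lip [([545.7, -185.5, 87.0], 0.91)]
```

```bash
python3 - <<'E'
from h import *
d=np.load("top.npy"); P=cloud("top",d)
u=np.array([.952,-.307]); v=np.array([.307,.952]); o=np.array([440.6,-152.8])
a=(P[...,:2]-o)@u; b=(P[...,:2]-o)@v; z=P[...,2]
for lo in range(20,95,8):
    s=(a>lo)&(a<lo+8)&(z>105)&(z<150)&(abs(b)<30)
    if s.any(): print(lo,s.sum(),"z",np.median(z[s]).round(1),"lat",b[s].min().round(1),b[s].max().round(1),np.median(b[s]).round(1),"amax",a[s].max().round(1))
# cover again relative to tool axis
s=(a>60)&(a<260)&(z>93)&(z<103)&(abs(b)<130)
r=cv2.minAreaRect(P[s][:,:2].astype(np.float32));print(r)
t=cv2.imread("pics/top_1.png"); c=cv2.imread("pics/scene_1.png")
p=[int(x) for x in proj("top",(520,-178,110))];q=[int(x) for x in proj("scene",(520,-178,110))];print(p,q)
f=lambda i,p:cv2.resize(i[max(0,p[1]-60):p[1]+60,max(0,p[0]-80):p[0]+80],(400,300),interpolation=cv2.INTER_CUBIC)
cv2.imwrite("pics/c1.png",np.hstack([f(t,p),f(c,q)]))
E
```

```text
28 1 z 121.9 lat 8.6 8.6 8.6 amax 34.5
36 4 z 128.5 lat 7.0 9.3 7.8 amax 43.4
44 15 z 127.9 lat -6.4 9.3 -0.0 amax 51.7
52 18 z 127.0 lat -6.2 8.9 1.4 amax 59.9
60 18 z 127.8 lat -7.8 8.1 0.5 amax 67.8
68 21 z 127.0 lat -8.8 9.3 0.3 amax 75.8
76 15 z 126.9 lat -9.0 9.3 -0.2 amax 81.9
((606.25732421875, -200.0920867919922), (180.2784423828125, 122.21430969238281), 72.77294921875)
[410, 222] [388, 225]
```

View pics/c1.png

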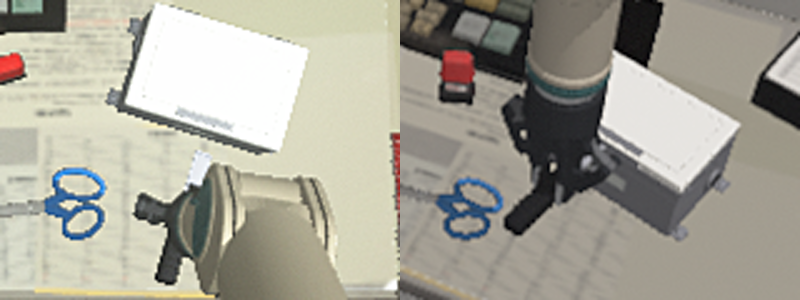

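>>> move_arm --pt "0 0 0.4 0.001 0.004 -0.02 0.01" --pt "0 0 0 0 0 -0.017 0.01" --pt "0 0 0 0 0 0 0.01" --pt "0 0 0 0 0 0 0.01"

```text
clock: 6.0
eef_pos: [442.2, -144.9, 80.4]
tool_rot: [-3.142, -0.001, 2.843]
force: [0.2, -0.7, -1.0]
width: 20.7
gripper_force: 60.0
```

```bash
python3 - <<'E'
from h import *
for i in range(3):
    s=telemetry.read_state(); print(np.round(s["eef_pos"],1),np.round(s["tool_rot"],3))
im,d=eyes.get_image("top"); P=cloud("top",d)
o=s["eef_pos"][:2]; y=s["tool_rot"][2]-np.pi
u=np.array([np.cos(y),np.sin(y)]); v=np.array([-u[1],u[0]])
a=(P[...,:2]-o)@u; b=(P[...,:2]-o)@v; z=P[...,2]
for lo in range(44,92,8):
    s=(a>lo)&(a<lo+8)&(z>75)&(z<105)&(abs(b)<12)
    if s.any(): print(lo,s.sum(),"z",np.median(z[s]).round(1),"lat",b[s].min().round(1),b[s].max().round(1),"amax",a[s].max().round(1))
E
```

```text
[ 442.2 -144.9   80.4] [-3.142e+00 -1.000e-03  2.843e+00]
[ 442.2 -144.9   80.4] [-3.142e+00 -1.000e-03  2.843e+00]
[ 442.2 -144.9   80.4] [-3.142e+00 -1.000e-03  2.843e+00]
44 11 z 88.2 lat -3.3 8.3 amax 51.2
52 12 z 88.7 lat -2.8 9.0 amax 59.2
60 14 z 89.2 lat -3.4 8.6 amax 67.0
68 19 z 89.7 lat -7.4 9.0 amax 75.9
76 14 z 89.7 lat -8.5 8.8 amax 81.7
```

>>> move_arm --pt "0 0 0 0.012 -0.0065 0.0005 0.01" --pt "0 0 0 0.0095 -0.003 0 0.01" --pt "0 0 0 0.0085 -0.0027 0 0.01" --pt "0 0 0 0 0 0 0.01"

```text
clock: 6.45
eef_pos: [474.3, -157.8, 81.3]
tool_rot: [3.141, 0.003, 2.842]
force: [-0.7, 0.0, -1.3]
width: 20.8
gripper_force: 60.0
```

>>> move_arm --pt "0 0 0 0.006 -0.0019 0 0.01" --pt "0 0 0 0.006 -0.0019 0 0.01" --pt "0 0 0 0.0055 -0.0017 0 0.01" --pt "0 0 0 0 0 0 0.01" --pt "0 0 0 0 0 0 0.01"

```text
clock: 6.95
eef_pos: [489.7, -162.8, 80.7]
tool_rot: [-3.142, -0.001, 2.843]
force: [-0.1, 0.0, -1.7]
width: 21.2
gripper_force: 60.0
```

>>> move_arm --pt "0 0 0 0.0025 -0.0008 0 0.01" --pt "0 0 0 0.0025 -0.0008 0 0.01" --pt "0 0 0 0 0 0 0.01" --pt "0 0 0 0 0 0 0.01"

```text
clock: 7.35
eef_pos: [494.8, -164.4, 80.8]
tool_rot: [3.142, -0.0, 2.843]
force: [-0.2, 0.9, -0.8]
width: 20.6
gripper_force: 60.0
```

>>> move_arm --pt "0 0 0 0 0 -0.0015 0.01" --pt "0 0 0 0 0 -0.0015 0.01" --pt "0 0 0 0 0 0 0.01" --pt "0 0 0 0 0 0 0.01"

```text
clock: 7.75
eef_pos: [494.7, -164.4, 77.7]
tool_rot: [3.142, -0.0, 2.843]
force: [-0.1, 0.3, -1.5]
width: 20.8
gripper_force: 60.0
```

>>> move_arm --pt "-0.9 -2.86 0 0.0004 -0.0001 -0.0029 0.01" --pt "-0.9 -2.86 0 0.0005 -0.0002 -0.0029 0.01" --pt "-0.9 -2.86 0 0.0007 -0.0002 -0.0028 0.01" --pt "-0.9 -2.86 0 0.0008 -0.0003 -0.0028 0.01" --pt "0 0 0 0 0 0 0.01"

```text
clock: 8.25
eef_pos: [491.7, -168.1, 68.4]
tool_rot: [-3.126, 0.137, 2.845]
force: [-1.5, 3.3, 5.5]
width: 20.6
gripper_force: 60.9
```

>>> move_arm --pt "0 0 0 0 0 0 0.01" --pt "0 0 0 0 0 0 0.01"

```text
clock: 8.45
eef_pos: [491.7, -168.0, 68.5]
tool_rot: [-3.126, 0.136, 2.844]
force: [-1.8, 2.9, 5.1]
width: 20.4
gripper_force: 60.9
```

```bash
python3 - <<'E'
from h import *
s=telemetry.read_state(); print(np.round(s["qpos"],3),np.round(s["tau"],2),s["torque"])
E
```

```text
[ 0.389  0.67  -0.186  2.137  0.592  0.247  0.954] [ 1.520e+00 -4.455e+01  1.600e-01 -8.440e+00  1.500e-01 -2.000e-02
 -1.500e-01] [ 0.42926879 -0.09975885  0.20083573]
```

```bash
python3 - <<'E'
from h import *
s=telemetry.read_state()
a=R.from_euler('xyz',s["tool_rot"]);b=R.from_euler('xyz',[np.pi,0,np.pi-.305])
print(np.round(s["eef_pos"],1),(b*a.inv()).as_rotvec(degrees=True))
E
```

```text
[ 491.7 -168.    68.5] [ 3.15526289  7.20720904 -0.34517485]
```

>>> move_arm --pt "1.1 2.4 0 0.001 0.0012 0.004 0.01" --pt "1.1 2.4 0 0.001 0.0012 0.004 0.01" --pt "1 2.4 -0.3 0.001 0.0012 0.0035 0.01" --pt "0 0 0 0 0 0 0.01" --pt "0 0 0 0 0 0 0.01"

```text
clock: 8.95
eef_pos: [493.3, -165.8, 78.9]
tool_rot: [-3.141, -0.002, 2.835]
force: [0.1, -0.3, -1.6]
width: 20.6
gripper_force: 60.0
```

>>> move_arm --pt "0 0 0 -0.015 0.0047 0.001 0.01" --pt "0 0 0 -0.015 0.0047 0 0.01" --pt "0 0 0 -0.015 0.0047 0 0.01" --pt "0 0 0 -0.015 0.0047 0 0.01" --pt "0 0 0 0 0 -0.02 0.01"

```text
clock: 9.45
eef_pos: [431.2, -146.4, 61.3]
tool_rot: [-3.14, -0.002, 2.836]
force: [1.6, 0.5, -1.0]
width: 21.0
gripper_force: 60.0
```

>>> move_arm --pt "0 0 0 0 0 -0.025 0.01" --pt "0 0 0 0 0 -0.015 0.01" --pt "0 0 0 0 0 -0.008 0.01" --pt "0 0 0 0 0 -0.004 0.01" --pt "0 0 0 0 0 0 0.01"

```text
clock: 9.95
eef_pos: [432.3, -146.2, 7.6]
tool_rot: [-3.141, -0.004, 2.836]
force: [0.2, -0.2, -2.1]
width: 20.8
gripper_force: 60.0
```

>>> move_arm --pt "0 0 0 0 0 -0.004 0.01" --pt "0 0 0 0 0 0 0.03" --pt "0 0 0 0 0 0 0.05" --pt "0 0 0 0 0 0.02 0.06" --pt "0 0 0 0 0 0.03 0.06"

```text
clock: 10.45
eef_pos: [432.5, -146.2, 54.1]
tool_rot: [-3.141, -0.005, 2.836]
force: [0.4, -0.3, 0.4]
width: 59.9
gripper_force: 0.0
```

>>> move_arm --pt "2.24 7.15 0 -0.001 0.0003 0 0.06" --pt "2.24 7.15 0 -0.001 0.0003 0 0.06" --pt "2.24 7.15 0 -0.001 0.0003 0 0.06" --pt "2.24 7.15 0 -0.001 0.0003 0 0.06" --pt "0 0 0 0 0 0 0.06"

```text
clock: 10.95
eef_pos: [431.6, -146.1, 51.8]
tool_rot: [-3.14, -0.522, 2.833]
force: [-0.7, 0.5, -0.2]
width: 60.1
gripper_force: 0.0
```

```bash
python3 tip.py 2 pry_tip pry_grip; python3 - <<'E'
from h import *
s=telemetry.read_state(); a=R.from_euler('xyz',s["tool_rot"]).as_matrix(); print(a.round(3))
t=cv2.imread("pics/top_2.png"); c=cv2.imread("pics/scene_2.png")
p=[int(x) for x in proj("top",(440,-148,30))];q=[int(x) for x in proj("scene",(440,-148,30))];print(p,q)
f=lambda i,p:cv2.resize(i[max(0,p[1]-60):p[1]+60,max(0,p[0]-80):p[0]+80],(400,300),interpolation=cv2.INTER_CUBIC)
cv2.imwrite("pics/c2.png",np.hstack([f(t,p),f(c,q)]))
E
```

```text
10.95 [ 431.6 -146.1   51.8] [-3.14  -0.522  2.833] [-0.7  0.5 -0.2] 60.142652760280285
top pry_tip []
top pry_grip [([434.7, -147.0, 13.6], 0.58)]
scene pry_tip [([511.3, -170.7, 8.0], 0.54)]
scene pry_grip [([428.6, -151.1, 6.6], 0.82)]
[[-0.828  0.299 -0.475]
 [ 0.261  0.954  0.146]
 [ 0.497 -0.003 -0.868]]
[395, 251] [364, 260]
```

View pics/c2.png

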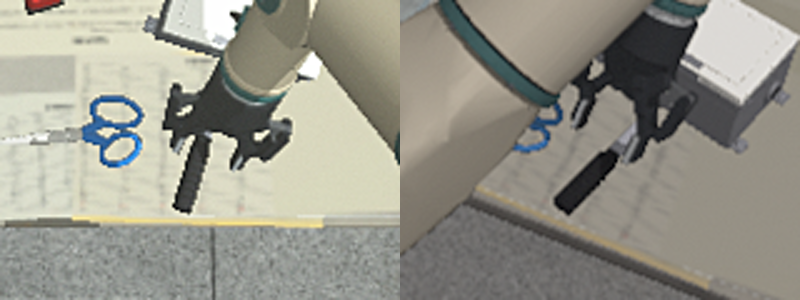

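>>> move_arm --pt "0 0 0 -0.003 0.001 -0.02 0.06" --pt "0 0 0 0 0 -0.014 0.06" --pt "0 0 0 0 0 -0.009 0.05" --pt "0 0 0 0 0 0 0.04" --pt "0 0 0 0 0 0 0.03"

```text
clock: 11.75
eef_pos: [426.7, -144.6, 11.1]
tool_rot: [-3.139, -0.521, 2.835]
force: [0.1, 0.0, 0.9]
width: 30.1
gripper_force: 0.0
```

>>> move_arm --pt "0 0 0 0 0 0 0.01" --pt "0 0 0 0 0 0 0.01" --pt "0 0 0 0 0 0 0.01" --pt "0 0 0 0 0 0 0.01"

```text
clock: 12.15
eef_pos: [427.3, -144.8, 11.5]
tool_rot: [-3.139, -0.52, 2.835]
force: [2.4, -0.0, 4.5]
width: 20.1
gripper_force: 61.2
```

>>> move_arm --pt "0 0 0 0 0 0.015 0.01" --pt "0 0 0 0 0 0.025 0.01" --pt "0 0 0 0 0 0.025 0.01" --pt "0 0 0 0 0 0.012 0.01" --pt "0 0 0 0 0 0 0.01"

```text
clock: 12.65
eef_pos: [427.5, -145.0, 89.3]
tool_rot: [-3.138, -0.518, 2.835]
force: [1.5, 0.3, -1.6]
width: 20.2
gripper_force: 60.5
```

```bash
cat > blade.py <<'E'
from h import *
im,d=eyes.get_image("top"); P=cloud("top",d); cv2.imwrite("pics/t.png",im)
s=telemetry.read_state(); print(np.round(s["eef_pos"],1),np.round(s["tool_rot"],3))
o=s["eef_pos"][:2]; y=-.305
u=np.array([np.cos(y),np.sin(y)]); v=np.array([-u[1],u[0]])
a=(P[...,:2]-o)@u; b=(P[...,:2]-o)@v; z=P[...,2]; tz=s["eef_pos"][2]
for lo in range(30,100,6):
    q=(a>lo)&(a<lo+6)&(abs(z-tz)<14)&(abs(b)<14)
    if q.any(): print(lo,q.sum(),"z",np.median(z[q]).round(1),"lat",b[q].min().round(1),b[q].max().round(1),"amax",a[q].max().round(1))
im,d=eyes.get_image("scene"); print(pp("top","pry_tip"),pp("scene","pry_tip"),pp("scene","pry_grip"))
E
python3 blade.py
```

```text
[ 426.9 -145.    88.3] [-3.138 -0.52   2.835]
30 2 z 97.0 lat -8.2 -4.9 amax 31.6
[] [] [([432.0, -149.1, 86.0], 0.6)]
```

```bash
cat > hand.py <<'E'
from h import *
s=telemetry.read_state(); print(np.round(s["eef_pos"],1),np.round(s["tool_rot"],3),np.round(s["force"],1))
o=s["eef_pos"][:2]; y=-.305; tz=s["eef_pos"][2]
u=np.array([np.cos(y),np.sin(y)]); v=np.array([-u[1],u[0]])
for n in("top","scene"):
    im,d=eyes.get_image(n); P=cloud(n,d); cv2.imwrite(f"pics/{n}_h.png",im)
    a=(P[...,:2]-o)@u; b=(P[...,:2]-o)@v; z=P[...,2]
    m=finder.cut_out(n,"pry_grip"); m=m[0]["mask"] if m else np.ones_like(z,bool)
    for lo in range(-80,100,10):
        q=(a>lo)&(a<lo+10)&(abs(z-tz)<25)&(abs(b)<14)&m
        if q.sum()>2: print(n,lo,q.sum(),"z",np.round(np.percentile(z[q],[10,50,90]),1),"lat",b[q].min().round(1),b[q].max().round(1),"a",a[q].min().round(1),a[q].max().round(1))
E
python3 hand.py
```

```text
[ 425.9 -144.7   87.1] [-3.138 -0.523  2.835] [ 0.5 -0.2 -1.1]
top -60 31 z [90.6 94.9 98. ] lat -11.2 11.8 a -60.0 -50.1
top -50 30 z [89.9 97.1 99. ] lat -9.9 11.6 a -49.5 -40.5
top -40 34 z [ 92.5  97.2 100.2] lat -10.1 11.2 a -40.0 -30.1
top -30 29 z [ 92.8  97.2 101.2] lat -10.3 11.2 a -29.5 -20.7
top -20 30 z [ 94.2  98.  100.9] lat -9.0 11.5 a -19.9 -10.2
top -10 21 z [ 95.8  98.9 100.9] lat -7.2 9.7 a -9.5 -0.7
top 0 18 z [94.7 97.5 99.5] lat -6.8 5.9 a 0.0 8.9
top 10 17 z [91.7 96.4 99.7] lat -8.3 3.9 a 10.1 19.2
top 20 10 z [ 92.8  95.9 100.9] lat -7.8 0.1 a 20.3 28.4
scene -70 28 z [84.7 90.6 97.3] lat -10.3 10.3 a -62.9 -60.1
scene -60 34 z [90.5 97.  99.5] lat -13.0 8.9 a -59.7 -50.1
scene -50 35 z [88.7 97.  99.5] lat -11.8 8.9 a -49.9 -40.8
scene -40 32 z [90.2 96.6 99.6] lat -11.9 7.8 a -39.7 -30.1
scene -30 34 z [ 89.9  97.8 100.3] lat -12.5 6.3 a -29.9 -20.1
scene -20 30 z [90.8 97.9 99.6] lat -12.3 9.4 a -19.3 -10.7
scene -10 28 z [94.1 98.4 99.6] lat -11.3 10.5 a -9.8 -0.5
scene 0 18 z [ 96.2  97.9 100.3] lat -5.0 10.1 a 0.2 9.8
scene 10 9 z [96.3 97.6 99.2] lat -3.3 6.8 a 10.2 17.2
scene 20 6 z [94.4 95.7 96.6] lat 2.0 6.6 a 20.2 26.8
```

>>> move_arm --pt "0 0 0 0.01 -0.0031 0.001 0.01" --pt "0 0 0 0.01 -0.0031 0 0.01" --pt "0 0 0 0.008 -0.0025 0 0.01" --pt "0 0 0 0 0 0 0.01" --pt "0 0 0 0 0 0 0.01"

```text
clock: 13.6
eef_pos: [454.2, -153.2, 88.8]
tool_rot: [-3.139, -0.522, 2.835]
force: [0.1, 0.3, -1.6]
width: 20.4
gripper_force: 60.5
```

```bash
python3 hand.py; python3 - <<'E'
from h import *
t=cv2.imread("pics/scene_h.png");c=cv2.imread("pics/top_h.png")
q=[int(x) for x in proj("scene",(530,-178,80))];p=[int(x) for x in proj("top",(530,-178,80))]
f=lambda i,p:cv2.resize(i[max(0,p[1]-45):p[1]+45,max(0,p[0]-60):p[0]+60],(400,300),interpolation=cv2.INTER_CUBIC)
cv2.imwrite("pics/c3.png",np.hstack([f(c,p),f(t,q)]))
E
```

```text
[ 454.2 -153.2   88.8] [-3.139 -0.522  2.835] [ 0.1  0.3 -1.6]
top -60 29 z [ 92.9  97.9 102.3] lat -9.9 12.2 a -59.8 -50.2
top -50 31 z [ 94.4  99.4 102.1] lat -9.7 11.6 a -49.8 -40.6
top -40 31 z [ 94.8  98.  101.9] lat -10.0 11.1 a -40.0 -30.4
top -30 30 z [ 92.1  97.7 101.5] lat -10.9 11.5 a -29.7 -20.3
top -20 31 z [ 93.9  99.1 102.5] lat -9.6 11.9 a -19.8 -10.0
top -10 23 z [ 96.3 100.  102.1] lat -8.9 8.5 a -9.5 -0.6
top 0 20 z [ 95.2  98.7 100.3] lat -8.4 6.2 a 0.3 10.0
top 10 20 z [ 95.4  98.1 101.9] lat -8.7 5.8 a 10.2 19.4
top 20 13 z [ 93.6  98.1 101.1] lat -8.2 3.9 a 20.2 29.1
scene -70 25 z [88.2 94.2 99.2] lat -12.3 7.7 a -65.1 -60.2
scene -60 34 z [ 91.1  98.2 101. ] lat -12.2 8.8 a -59.9 -50.1
scene -50 32 z [ 89.5  99.5 101.6] lat -12.3 8.5 a -49.7 -40.8
scene -40 33 z [ 89.4  98.4 100.9] lat -12.3 7.5 a -39.2 -30.1
scene -30 32 z [ 89.7  99.2 101.4] lat -12.3 8.6 a -29.7 -20.0
scene -20 32 z [ 87.7  98.8 101.7] lat -11.6 8.0 a -19.2 -10.1
scene -10 28 z [ 95.7  99.6 101.4] lat -12.5 8.3 a -9.9 -0.0
scene 0 14 z [ 97.5  99.8 100.9] lat -4.2 8.8 a 0.6 9.6
scene 10 13 z [ 98.   98.9 100.7] lat -1.6 8.4 a 10.3 19.7
scene 20 4 z [96.1 97.3 98.1] lat 0.6 4.7 a 23.8 27.7
```

View pics/c3.png

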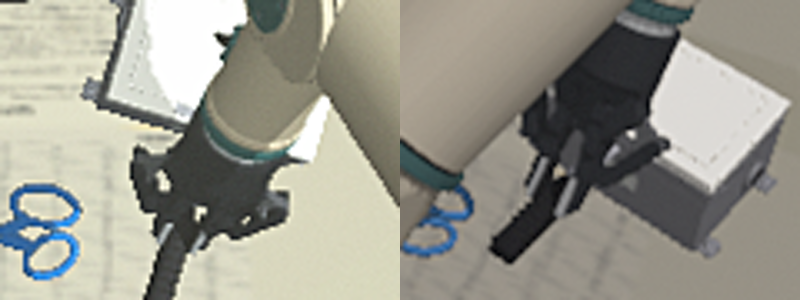

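>>> move_arm --pt "0 0 0 0.007 -0.0022 0 0.01" --pt "0 0 0 0.007 -0.0022 0 0.01" --pt "0 0 0 0.006 -0.0019 0 0.01" --pt "0 0 0 0 0 0 0.01"

```text
clock: 14.2
eef_pos: [475.9, -160.0, 88.7]
tool_rot: [-3.139, -0.52, 2.834]
force: [0.0, 0.4, -1.0]
width: 20.1
gripper_force: 60.5
```

>>> move_arm --pt "0 0 0 0.006 -0.0019 0 0.01" --pt "0 0 0 0.006 -0.0019 0 0.01" --pt "0 0 0 0.003 -0.001 0 0.01" --pt "0 0 0 0 0 0 0.01" --pt "0 0 0 0 0 0 0.01"

```text
clock: 14.7
eef_pos: [489.5, -164.5, 88.9]
tool_rot: [-3.138, -0.522, 2.835]
force: [-0.6, -0.3, -1.0]
width: 20.5
gripper_force: 60.5
```

>>> move_arm --pt "0 0 0 0 0 -0.0025 0.01" --pt "-1.2 -3.82 0 0 0 -0.0042 0.01" --pt "-1.2 -3.82 0 0.0003 -0.0001 -0.0042 0.01" --pt "-1.2 -3.82 0 0.0006 -0.0002 -0.0042 0.01" --pt "0 0 0 0 0 0 0.01"

```text
clock: 15.2
eef_pos: [488.4, -164.5, 74.4]
tool_rot: [-3.138, -0.313, 2.836]
force: [0.2, -0.2, -1.3]
width: 20.1
gripper_force: 60.4
```

>>> move_arm --pt "-1.2 -3.82 0 0.0008 -0.0003 -0.0041 0.01" --pt "-1.2 -3.82 0 0.0011 -0.0003 -0.0041 0.01" --pt "-1.2 -3.82 0 0.0014 -0.0004 -0.004 0.01" --pt "0 0 0 0 0 0 0.01"

```text
clock: 15.6
eef_pos: [491.8, -165.7, 61.5]
tool_rot: [-3.138, -0.105, 2.836]
force: [-1.3, 0.9, -3.8]
width: 20.4
gripper_force: 60.1
```

>>> move_arm --pt "-1.2 -3.82 0 0.0017 -0.0005 -0.0039 0.01" --pt "-1.2 -3.82 0 0.0019 -0.0006 -0.0037 0.01" --pt "0 0 0 0 0 0 0.01" --pt "0 0 0 0 0 0 0.01"

```text
clock: 16.0
eef_pos: [497.4, -167.2, 53.8]
tool_rot: [-3.138, 0.035, 2.835]
force: [-1.1, 1.1, -3.8]
width: 20.7
gripper_force: 60.1
```

```bash
python3 tip.py 4 cover_lip pry_tip; python3 - <<'E'
from h import *
t=cv2.imread("pics/scene_4.png")
q=[int(x) for x in proj("scene",(560,-190,80))]
cv2.imwrite("pics/c4.png",cv2.resize(t[q[1]-60:q[1]+60,q[0]-80:q[0]+80],(800,600),interpolation=cv2.INTER_CUBIC))
for n in("top","scene"):
    P=cloud(n,np.load(n+".npy")); y=-.305; u=np.array([np.cos(y),np.sin(y)]); v=np.array([-u[1],u[0]])
    a=(P[...,:2]-[605,-200])@u; b=(P[...,:2]-[605,-200])@v; z=P[...,2]
    for lo in range(-60,60,20):
        m=(a>lo)&(a<lo+20)&(abs(b)<88)&(z>90)&(z<118); 
        if m.sum()>9: print(n,lo,m.sum(),np.percentile(z[m],[20,50,80]).round(1))
E
```

```text
16.0 [ 497.4 -167.2   53.8] [-3.138  0.035  2.835] [-1.1  1.1 -3.8] 20.650050257675158
top cover_lip [([548.5, -184.0, 100.2], 0.65)]
top pry_tip [([568.1, -186.9, 100.3], 0.66)]
scene cover_lip [([545.8, -183.9, 85.8], 0.68), ([546.8, -184.3, 95.7], 0.67)]
scene pry_tip []
top -60 318 [103.5 106.3 108.6]
top -40 354 [102.5 104.8 106.8]
top -20 432 [101.2 103.3 105.9]
top 0 436 [ 99.8 102.1 104.6]
top 20 437 [ 98.2 100.4 102.4]
top 40 420 [ 95.9  97.9 100.1]
scene -60 202 [103.3 106.  107.7]
scene -40 175 [103.5 105.2 106.7]
scene -20 187 [102.5 103.8 105.4]
scene 0 192 [100.9 102.7 104.1]
scene 20 213 [ 99.6 100.9 102.2]
scene 40 187 [ 96.9  98.2 100. ]
```

View pics/c4.png

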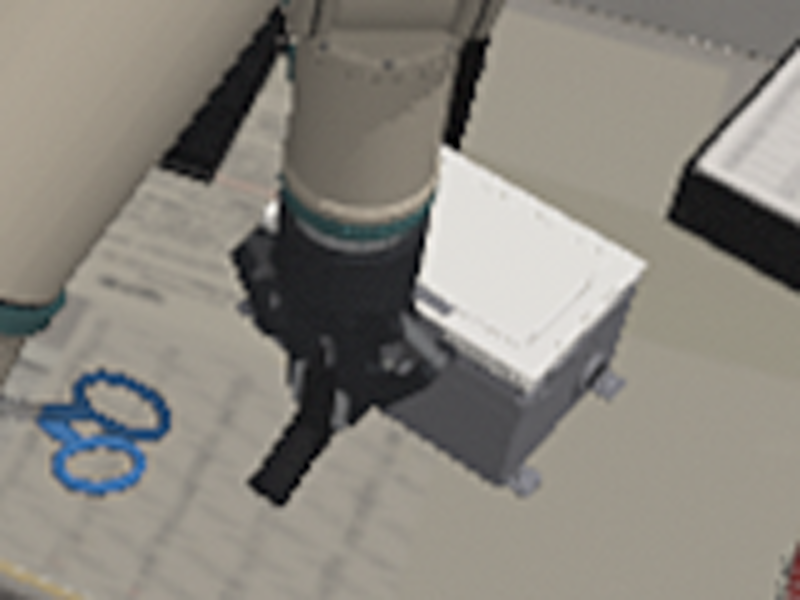

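>>> move_arm --pt "0 0 0 0 0 0.009 0.01" --pt "0 0 0 0 0 0.009 0.01" --pt "0 0 0 0.0043 -0.0014 0.0116 0.01" --pt "0 0 0 0.0043 -0.0014 0.0116 0.01" --pt "0 0 0 0 0 0 0.01"

```text
clock: 16.8
eef_pos: [508.3, -170.1, 97.6]
tool_rot: [-3.14, 0.043, 2.835]
force: [-0.1, -0.1, -2.2]
width: 20.1
gripper_force: 60.4
```

```bash
python3 tip.py 5 cover_lip pry_tip box_cover
```

```text
16.8 [ 508.3 -170.1   97.6] [-3.14   0.043  2.835] [-0.1 -0.1 -2.2] 20.12191713163919
top cover_lip [([565.9, -188.1, 152.0], 0.92), ([620.5, 35.2, 40.4], 0.29)]
top pry_tip [([578.0, -189.8, 143.0], 0.43)]Traceback (most recent call last):
  File "tip.py", line 6, in <module>
    for k in sys.argv[2:]: print(n,k,pp(n,k))
                                     ~~^^^^^
  File "h.py", line 16, in pp
    return [(np.round(w(n,r["location"]),1).tolist(),round(r["confidence"],2)) for r in finder.pinpoint(n,name)[:2]]
                                                                                        ~~~~~~~~~~~~~~~^^^^^^^^
ValueError: it knows: cover_hinge, cover_lip, date_stamp_mid, power_box, pry_grip, pry_tip, scissors_mid, slot_mouth, ticket_bundle_mid, toggle_top
```

>>> move_arm --pt "0 0 0 0.0065 -0.0021 0.0101 0.01" --pt "0 0 0 0.0065 -0.0021 0.0101 0.01" --pt "0 0 0 0.009 -0.0029 0.008 0.01" --pt "0 0 0 0.009 -0.0029 0.008 0.01" --pt "0 0 0 0.0107 -0.0034 0.0054 0.01"

```text
clock: 17.45
eef_pos: [547.2, -183.0, 136.7]
tool_rot: [-3.139, 0.036, 2.836]
force: [-0.3, 0.1, -1.2]
width: 20.1
gripper_force: 60.5
```

>>> move_arm --pt "0 0 0 0.0107 -0.0034 0.0054 0.01" --pt "0 0 0 0.0116 -0.0036 0.0024 0.01" --pt "0 0 0 0 0 0 0.01"

```text
clock: 17.75
eef_pos: [571.3, -190.4, 144.5]
tool_rot: [-3.14, 0.039, 2.835]
force: [-0.8, -0.1, -1.5]
width: 19.8
gripper_force: 60.4
```

```bash
python3 tip.py 6 cover_lip pry_tip
```

```text
17.75 [ 571.3 -190.4  144.5] [-3.14   0.039  2.835] [-0.8 -0.1 -1.5] 19.832966268445656
top cover_lip [([641.1, -212.7, 205.7], 0.75)]
top pry_tip []
scene cover_lip [([634.0, -209.6, 204.9], 0.57)]
scene pry_tip []
```

>>> move_arm --pt "0 0 0 0.0105 -0.0033 0.001 0.01" --pt "0 0 0 0.0105 -0.0033 0 0.01" --pt "0 0 0 0.0105 -0.0033 -0.001 0.01" --pt "0 0 0 0.0095 -0.003 -0.002 0.01" --pt "0 0 0 0.0075 -0.0023 -0.002 0.01"

```text
clock: 18.55
eef_pos: [618.9, -205.6, 140.4]
tool_rot: [-3.14, 0.038, 2.835]
force: [0.4, -0.7, -1.6]
width: 20.1
gripper_force: 60.4
```

>>> move_arm --pt "0 0 0 0 0 0 0.01" --pt "0 0 0 0 0 0 0.01"

```text
clock: 18.75
eef_pos: [618.1, -205.1, 140.3]
tool_rot: [-3.14, 0.037, 2.835]
force: [-0.9, -0.1, -1.8]
width: 20.5
gripper_force: 60.4
```

```bash
python3 tip.py 7 cover_lip pry_tip toggle_top
```

```text
18.75 [ 618.1 -205.1  140.3] [-3.14   0.037  2.835] [-0.9 -0.1 -1.8] 20.54584999147528
top cover_lip [([711.9, -231.9, 200.0], 0.84)]
top pry_tip []
top toggle_top []
scene cover_lip [([708.6, -234.9, 194.0], 0.9)]
scene pry_tip []
scene toggle_top []
```

>>> move_arm --pt "0 0 0 -0.015 0.0047 0.01 0.01" --pt "0 0 0 -0.035 0.011 0.005 0.01" --pt "0 0 0 -0.045 0.014 0 0.01" --pt "0 0 0 -0.045 0.014 0 0.01" --pt "0 0 0 -0.035 0.011 0 0.01"

```text
clock: 19.65
eef_pos: [440.5, -150.0, 155.8]
tool_rot: [-3.139, 0.037, 2.835]
force: [-0.1, -0.4, -0.8]
width: 20.6
gripper_force: 60.4
```

>>> move_arm --pt "2.39 7.63 0 -0.012 0.004 -0.01 0.01" --pt "2.39 7.63 0 0 0 -0.02 0.01" --pt "2.39 7.63 0 0 0 -0.02 0.01" --pt "2.39 7.63 0 0 0 -0.02 0.01" --pt "0 0 0 0 0 0 0.01"

```text
clock: 20.15
eef_pos: [431.1, -146.3, 78.1]
tool_rot: [-3.141, -0.531, 2.834]
force: [-1.7, -0.1, -1.5]
width: 20.4
gripper_force: 60.5
```

```bash
python3 hand.py; python3 - <<'E'
from h import *
print(pp("top","cover_lip"),pp("top","toggle_top"),pp("scene","toggle_top"),pp("scene","cover_lip"))
E
```

```text
[ 431.1 -146.3   78.1] [-3.141 -0.531  2.834] [-1.7 -0.1 -1.5]
top -60 17 z [85.8 87.8 91.5] lat -6.1 10.3 a -57.4 -50.3
top -50 26 z [85.1 89.  91.9] lat -8.3 10.6 a -49.6 -40.1
top -40 27 z [85.6 88.3 91.9] lat -8.5 10.8 a -39.9 -30.2
top -30 24 z [85.6 87.3 90.3] lat -8.1 10.1 a -29.5 -20.6
top -20 25 z [85.3 89.  92.9] lat -7.7 11.2 a -19.8 -10.2
top -10 23 z [86.4 88.2 91.7] lat -7.4 9.0 a -10.0 -0.3
top 0 19 z [87.5 90.1 92.8] lat -7.3 6.2 a 0.3 9.2
top 10 17 z [84.7 88.1 90. ] lat -7.3 5.5 a 10.0 19.7
top 20 4 z [85.3 90.1 92.1] lat -5.6 0.5 a 20.4 23.5
scene -70 22 z [83.3 87.2 93.4] lat -11.9 7.8 a -63.0 -60.0
scene -60 40 z [86.  93.7 96. ] lat -12.8 8.6 a -59.8 -50.0
scene -50 31 z [89.7 94.5 96.4] lat -12.9 9.0 a -49.3 -40.2
scene -40 31 z [83.7 94.3 96.3] lat -12.0 8.6 a -39.6 -30.1
scene -30 35 z [85.2 94.9 96.6] lat -11.9 9.1 a -29.8 -20.2
scene -20 33 z [86.2 94.4 96.4] lat -11.9 9.5 a -19.6 -10.4
scene -10 34 z [89.1 94.4 96.7] lat -12.7 10.5 a -9.9 -0.3
scene 0 21 z [92.7 94.4 96.7] lat -5.4 10.7 a 0.4 9.8
scene 10 16 z [92.  94.5 96.2] lat -2.1 11.6 a 11.1 19.8
scene 20 6 z [90.8 92.3 94.3] lat 0.4 7.9 a 20.8 27.9
[([710.2, -237.3, 196.7], 0.74), ([616.6, 416.8, 21.2], 0.67)] [([609.0, -203.2, 90.5], 0.58), ([436.4, -149.2, 80.3], 0.17)] [([606.2, -201.9, -0.4], 0.74), ([609.7, -201.0, 80.0], 0.58)] [([710.3, -234.2, 192.3], 0.95)]
```

>>> move_arm --pt "0 0 0 0 0 -0.025 0.01" --pt "0 0 0 0 0 -0.02 0.01" --pt "0 0 0 0 0 -0.012 0.01" --pt "0 0 0 0 0 -0.005 0.01" --pt "0 0 0 0 0 0 0.01"

```text
clock: 21.05
eef_pos: [431.1, -146.5, 23.3]
tool_rot: [-3.138, -0.522, 2.835]
force: [-0.3, -0.2, 0.2]
width: 20.2
gripper_force: 60.5
```

>>> move_arm --pt "0 0 0 0 0 0 0.01"

```text
clock: 21.15
eef_pos: [431.9, -146.5, 24.0]
tool_rot: [-3.138, -0.52, 2.835]
force: [-0.0, 0.0, -1.3]
width: 20.6
gripper_force: 60.5
```

Another 12 mm down, then release and rise.

>>> move_arm --pt "0 0 0 0 0 -0.007 0.01" --pt "0 0 0 0 0 -0.005 0.01" --pt "0 0 0 0 0 0 0.01" --pt "0 0 0 0 0 0 0.01"

```text
clock: 21.55
eef_pos: [431.8, -146.6, 11.5]
tool_rot: [-3.138, -0.52, 2.835]
force: [1.0, -0.0, -0.2]
width: 20.4
gripper_force: 60.6
```

>>> move_arm --pt "0 0 0 0 0 0 0.03" --pt "0 0 0 0 0 0 0.05" --pt "0 0 0 0 0 0 0.06" --pt "0 0 0 0.008 -0.002 0.014 0.06" --pt "0 0 0 0.017 -0.005 0.03 0.06"

```text
clock: 22.05
eef_pos: [453.9, -153.4, 54.8]
tool_rot: [-3.138, -0.527, 2.835]
force: [-0.1, 0.5, 0.2]
width: 60.0
gripper_force: 0.0
```

>>> move_arm --pt "-2.39 -7.63 0 0 0 0.045 0.03" --pt "-2.39 -7.63 0 0 0 0.045 0" --pt "-2.39 -7.63 0 0 0 0.03 0" --pt "-1.8 -5.9 0 0 0 0 0" --pt "0 0 0 0 0 0 0"

```text
clock: 22.55
eef_pos: [453.0, -153.3, 177.1]
tool_rot: [-3.137, 0.006, 2.837]
force: [-0.3, 0.4, -0.3]
width: 0.3
gripper_force: 0.0
```

```bash
python3 tip.py 8 pry_grip pry_tip toggle_top slot_mouth cover_lip; python3 - <<'E'
from h import *
t=cv2.imread("pics/scene_8.png");c=cv2.imread("pics/top_8.png")
q=[int(x) for x in proj("scene",(580,-190,80))];p=[int(x) for x in proj("top",(560,-190,80))]
f=lambda i,p:cv2.resize(i[max(0,p[1]-75):p[1]+75,max(0,p[0]-100):p[0]+100],(400,300),interpolation=cv2.INTER_CUBIC)
cv2.imwrite("pics/c8.png",np.hstack([f(c,p),f(t,q)]))
E
```

```text
22.55 [ 453.  -153.3  177.1] [-3.137  0.006  2.837] [-0.3  0.4 -0.3] 0.29644246569077376
top pry_grip [([437.9, -151.8, 14.2], 0.54)]
top pry_tip [([515.4, -170.5, 12.5], 0.6)]
top toggle_top [([608.4, -200.1, 88.8], 0.37)]
top slot_mouth [([546.1, -185.1, 89.0], 0.61), ([606.7, -199.5, -0.3], 0.54)]
top cover_lip [([708.9, -232.3, 195.8], 0.7)]
scene pry_grip [([437.4, -152.9, 8.2], 0.65), ([515.4, -174.3, 10.3], 0.3)]
scene pry_tip [([513.6, -173.8, 10.1], 0.85)]
scene toggle_top [([609.8, -201.6, 81.9], 0.45)]
scene slot_mouth [([708.7, -235.7, 194.9], 0.64), ([546.9, -183.6, 86.8], 0.56)]
scene cover_lip [([709.1, -232.9, 192.9], 0.76)]
```

View pics/c8.png

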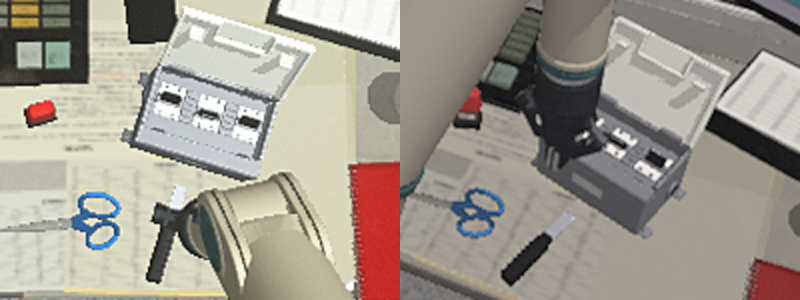

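>>> move_arm --pt "0 0 0 0.033 -0.0102 -0.01 0" --pt "0 0 0 0.033 -0.0102 -0.015 0" --pt "0 0 0 0.033 -0.0102 -0.015 0" --pt "0 0 0 0.033 -0.0102 -0.015 0" --pt "0 0 0 0 0 0 0"

```text
clock: 23.65
eef_pos: [591.3, -195.3, 118.1]
tool_rot: [3.141, 0.006, 2.834]
force: [-0.8, -0.1, -0.3]
width: 0.1
gripper_force: 0.0
```

>>> move_arm --pt "0 0 0 0 0 0 0" --pt "0 0 0 0 0 0 0"

```text
clock: 23.85
eef_pos: [587.6, -193.9, 120.8]
tool_rot: [-3.14, 0.005, 2.836]
force: [-0.0, 0.0, 0.5]
width: -0.1
gripper_force: 0.0
```

>>> move_arm --pt "0 0 0 -0.002 0.0006 -0.015 0" --pt "0 0 0 0 0 -0.015 0" --pt "0 0 0 0 0 -0.008 0" --pt "0 0 0 0 0 -0.005 0" --pt "0 0 0 0 0 0 0"

```text
clock: 24.35
eef_pos: [586.0, -193.7, 77.0]
tool_rot: [-3.14, 0.005, 2.835]
force: [0.1, -1.1, -0.3]
width: -0.2
gripper_force: 0.0
```

>>> move_arm --pt "0 0 0 0 0 0 0"

```text
clock: 24.45
eef_pos: [586.8, -193.8, 77.9]
tool_rot: [-3.141, 0.006, 2.835]
force: [-0.3, 0.6, 0.9]
width: 0.3
gripper_force: 0.0
```

Push forward toward the hinge by ~18 mm, in small rows.

>>> move_arm --pt "0 0 0 0.0038 -0.0012 0 0" --pt "0 0 0 0.0038 -0.0012 0 0" --pt "0 0 0 0.0038 -0.0012 0 0" --pt "0 0 0 0.0029 -0.0009 0 0" --pt "0 0 0 0 0 0 0"

```text
clock: 24.95
eef_pos: [601.3, -198.5, 77.7]
tool_rot: [-3.141, 0.007, 2.835]
force: [-1.2, 0.0, 0.8]
width: 0.2
gripper_force: 0.4
```

>>> move_arm --pt "0 0 0 0.0019 -0.0006 0 0" --pt "0 0 0 0.0019 -0.0006 0 0" --pt "0 0 0 0 0 0 0"

```text
clock: 25.25
eef_pos: [605.0, -199.6, 77.9]
tool_rot: [-3.141, 0.006, 2.835]
force: [-1.7, 0.1, 3.0]
width: -0.0
gripper_force: 1.6
```

>>> move_arm --pt "0 0 0 0.0014 -0.0004 0 0" --pt "0 0 0 0.0014 -0.0004 0 0" --pt "0 0 0 0 0 0 0"

```text
clock: 25.55
eef_pos: [606.5, -200.1, 77.8]
tool_rot: [-3.14, 0.004, 2.835]
force: [-5.8, 2.1, 5.7]
width: -0.1
gripper_force: 4.0
```

>>> move_arm --pt "0 0 0 0.0014 -0.0004 0 0" --pt "0 0 0 0 0 0 0"

```text
clock: 25.75
eef_pos: [606.6, -200.1, 77.7]
tool_rot: [-3.139, 0.001, 2.835]
force: [-9.1, 2.2, 9.9]
width: 0.1
gripper_force: 5.9
```

>>> move_arm --pt "0 0 0 -0.006 0.0019 0 0" --pt "0 0 0 -0.006 0.0019 0 0" --pt "0 0 0 0 0 0.02 0" --pt "0 0 0 0 0 0.04 0" --pt "0 0 0 -0.03 0.01 0.03 0"

```text
clock: 26.25
eef_pos: [570.9, -187.7, 169.3]
tool_rot: [3.14, 0.013, 2.834]
force: [0.4, 0.7, 1.1]
width: 0.1
gripper_force: 0.0
```

>>> move_arm --pt "0 0 0 -0.04 0.02 0.02 0" --pt "0 0 0 -0.04 0.03 0 0" --pt "0 0 0 -0.03 0.04 0 0" --pt "0 0 0 0 0.045 0 0" --pt "0 0 0 0 0.045 0 0"

```text
clock: 26.75
eef_pos: [456.5, -6.3, 188.0]
tool_rot: [-3.141, 0.008, 2.833]
force: [1.4, 0.5, -0.5]
width: 0.4
gripper_force: 0.0
```

>>> move_arm --pt "0 0 0 0 0.045 0 0" --pt "0 0 0 0 0.045 0 0" --pt "0 0 0 0 0 0 0" --pt "0 0 0 0 0 0 0"

```text
clock: 27.15
eef_pos: [457.0, 84.4, 187.7]
tool_rot: [-3.141, 0.007, 2.839]
force: [0.7, 0.0, -1.2]
width: -0.4
gripper_force: 0.0
```

```bash
python3 tip.py 9 pry_grip toggle_top cover_lip scissors_mid date_stamp_mid ticket_bundle_mid; python3 - <<'E'
from h import *
t=cv2.imread("pics/scene_9.png");c=cv2.imread("pics/top_9.png")
q=[int(x) for x in proj("scene",(600,-200,80))];p=[int(x) for x in proj("top",(560,-190,80))]
f=lambda i,p,k:cv2.resize(i[max(0,p[1]-3*k):p[1]+3*k,max(0,p[0]-4*k):p[0]+4*k],(400,300),interpolation=cv2.INTER_CUBIC)
cv2.imwrite("pics/c9.png",np.hstack([f(c,p,22),f(t,q,16)]))
E
```

```text
27.15 [457.   84.4 187.7] [-3.141  0.007  2.839] [ 0.7  0.  -1.2] -0.3580320228971298
top pry_grip [([435.0, -149.3, 14.6], 0.92)]
top toggle_top [([623.9, -208.2, 88.2], 0.54), ([618.4, 419.3, 22.0], 0.53)]
top cover_lip [([710.9, -234.4, 194.3], 0.59)]
top scissors_mid [([461.3, 14.4, 3.4], 0.79)]
top date_stamp_mid [([622.2, 35.6, 42.3], 0.56), ([614.1, 418.2, 22.4], 0.34)]
top ticket_bundle_mid [([614.2, 418.3, 21.9], 0.73), ([603.5, -197.8, 3.4], 0.58)]
scene pry_grip [([436.4, -152.0, 8.2], 0.78), ([514.2, -175.5, 11.9], 0.63)]
scene toggle_top [([625.5, -208.2, 79.8], 0.44)]
scene cover_lip [([712.8, -232.7, 192.7], 0.56)]
scene scissors_mid [([458.5, 9.4, 4.5], 0.94)]
scene date_stamp_mid [([620.5, 32.5, 36.4], 0.68)]
scene ticket_bundle_mid [([545.9, -183.7, 85.0], 0.2)]
```

View pics/c9.png

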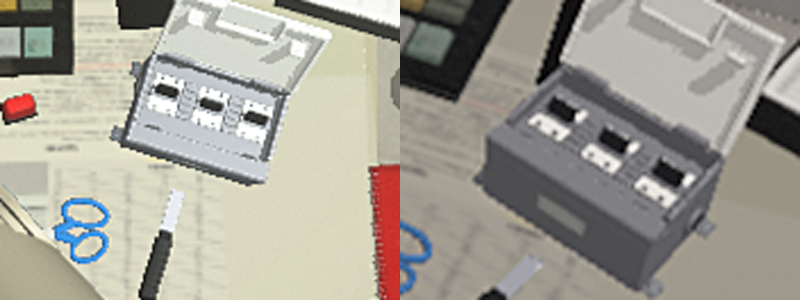

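The three toggles now line up (top view: 168,90; 211,103; 255,117). The cover stands open, the tool lies flat, and the bystanders have not moved.

```bash
python3 -c "
from cell import ctrl; print(ctrl.finish_job())"
```

```text
the job is handed in; nothing more can be done
None
```

The job is handed in at about 27 s: the cover was pried off its catch and rests open, the middle breaker is fully on in line with its neighbours, the pry tool lies flat on the desk, and the camera checks show the scissors, stamp and ticket bundle where they were.

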